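# Shut and lock the light table's driver box

### The job

Close up the grey driver box of the light table using only a fingertip: push its blue sliding cover fully shut, then set a fingertip in the slot of the orange quarter-turn fastener on the cover and turn it clockwise as far as it goes, so that the cover is locked. Do not pick anything up, and leave the ink jar, the ink tin and the brass weight where they stand.

Things in the scene. Friction and masses are not known exactly. Their poses are not given: they have to be found in the camera images.
- driver_box: Fixed grey steel box, 300 mm (its x) by 400 (its y) by 60 high; origin at the centre of its underside, z up. Its deck is 60 mm above the table. The blue cover slides on the deck along the box's y between two steel rails 6 mm high and shuts a square opening. A dark steel keeper block, 24 x 24 mm and 16 mm above the deck, stands at box x +96, y +57 mm.
- cover (a joint): How far the blue sliding cover is open, in m: 0 is fully shut (against its end stop), 0.10 fully open. It opens towards the box's -y and is shut by pushing towards the box's +y. Sliding it takes about 9 N, and it stays where it is left.
- push_edge (a point): Middle of the upright outer face of the ridge along the -y edge (box axes) of the blue cover, a plate 170 x 170 x 6 mm. The face looks to the box's -y and is the place to push; it is 170 mm long (along box x), the ridge 12 mm thick. The ridge's top is 8 mm above this point, the box's deck 14 mm below. Moves with the cover; its axes are the box's.
- fastener (a joint): Angle of the orange quarter-turn fastener, rad: 0 unlocked, 1.571 locked, both hard stops; grows clockwise seen from above. Turning takes about 0.1 N m (4.5 N at 22 mm from the axis); it stays where left. A steel tongue under it reaches 78 mm from the axis: at 0 to the box's +y, at 1.571 to its +x, behind the keeper, which holds the cover shut. It turns fully only while the cover is shut.
- slot (a point): Centre of the slot's mouth, on the fastener's vertical axis, level with its top, 92 mm above the table. The fastener is an orange dish 96 mm across riding on the cover, 85 mm to the box's +y and 30 mm to its +x of push_edge. The slot has a black floor, is 34 mm wide, 80 long, 14 deep, closed at its ends, and runs along this point's own y: the box's y at joint 0, its x at 1.571. Turns with it.
- ink_jar_mid (a point): Bystander: middle of a small ink jar with a black cap, 48 mm across and 50 mm high, loose on the box's deck.
- ink_tin_mid (a point): Bystander: middle of an ink tin with a blue label, 76 mm across and 85 mm high, loose on the table beyond the box's +y end.
- tape_weight_mid (a point): Bystander: middle of a round brass weight, 60 mm across and 30 mm high, loose on the table beyond the box's -y end.

How it is judged:
By the outcome, as a careful person would: the job done as asked, in the order asked, and still so for the second after the job is handed in, with the robot touching nothing.
It also fails if it takes over 45 s, if anything falls off the work surface, if the arm or the gripper's body presses on something with over 40 N, if the wrist force passes 120 N, or if a joint passes its speed limit or range.

### The arm

A 6-joint arm with a two-finger parallel gripper is mounted at the origin on the work surface. World frame = base frame: x ahead of the robot, y to its left, z up, the work surface at z = 0. Lengths are in m, angles in rad, forces in N, time in s.
With the tool pointing down it reaches from about 0.225 to 0.875 m from the base axis. Payload 3.4 kg.
Tool frame: the origin (TCP) lies between the finger pads; the fingertips stand 11 mm ahead of it and the grasp point (between the pads) lies 8 mm behind it; z points along the fingers, y is the direction in which the jaws open and shut (so a half turn about z gives the same grasp; the last joint's range is limited). The gripper opens to 85 mm and grips with 20 to 120 N. Pads are 22 mm wide; open, the fingers measure 114 mm over their backs; the gripper's body (76 mm by 85 mm) begins 54 mm behind the grasp point. The pads swing forward as they close: fully open they stand 13 mm farther back than shut.
Start: joints at [-1.357, 0.276, 1.505, -0, 1.361, -0.121], TCP at [0.189, -0.543, 0.242] pointing down, gripper open.
Joint ranges: [-2.89, 2.89], [-0.75, 2.08], [0.22, 2.7], [-1.18, 4.32], [0.11, 2.71], [-2.7, 2.7]. Speed limits (rad/s): [2.57, 2.57, 3.14, 3.14, 3.14, 3.14].

### API

Orientations are given as a unit quaternion [w, x, y, z].
In Python, from rig import manip gives the robot as it stands. The module is installed in compiled form; this text tells all that it offers.
- The arm moves only by the tool move_arm, never from a script. Its argument "series" is a list that holds one entry, the list of rows, each a list of 7 numbers: the shift along the world's x, y, z in m, then the turn, a rotation vector about the world's x, y, z in rad, then the finger opening in m, from 0 to 0.0854. A call has 1 to 20 rows; each row shifts and turns the commanded pose from where the row before left it; what a row does not reach is not made up. A row lasts 1/12 s, in which the tool goes at most 41.7 mm and 7.16 degrees, less where a joint would pass 70% of its speed; a pose out of reach is approached as far as the arm can. A call with a gripper value outside its range is refused whole. The fingers move at their own pace and stop on an object; "newtons" is the grip in N (left out, the last holds). Time passes only in rows, so rows that do not move let the fingers close. It gives the time, the measured TCP pose, the force and the opening at its end, in the units of the state.
- manip.get_state(): the state, without advancing time (a new reading comes with each control period).
- manip.get_image(name): name is "scene" or "side" or "wrist"; returns a dict with "color" (400x640x3 uint8, red, green, blue), "fx", "fy", "cx", "cy" (pixels), "R" (3x3) and "t" (3): a world point X has camera coordinates R X + t; the wrist camera has in their place "tool_from_camera" (4x4, takes a point from camera to tool coordinates, whose origin is the TCP and whose axes are the flange's). Camera axes: x right, y down, z forward; pixel columns grow to the right and rows downward; lengths in m; the calibration is good to about 2 mm. A picture is of the moment at which its call begins: read the wrist's pose just before it. There is no depth.
- manip.sign_off(): hands the job in, once; it reports no verdict.
The state is a dict: "clock": time; "qpos": joint angles; "qd": joint speeds; "effort": joint torques, N m; "position": TCP position; "ee_rot": TCP orientation; "contact_force": force on the tool from outside, world axes, zero at the start; "moment": the same for the moment, N m; "width": finger opening in m.
Only numpy, scipy, OpenCV 4.12 (cv2) and the standard library are available. Lean on these libraries where they do the work, as an engineer would, in place of code of your own. Each camera call takes 0.05 s, during which the arm holds its last target.

## Working session

There is one attempt and no reset: what is moved stays moved. The work goes in short steps, Python scripts to look and compute and a tool call to move; the robot and the scene stay as the last step left them, time stands still between calls to the robot, and variables do not carry over. Pictures are saved under pics/ and viewed, and the job is handed in when it is done.

Besides the shell and the picture viewer there is one more tool, called after "Emit:" as a command line: name --argument value ..., lists and objects as JSON in quotes. move_arm: Moves the arm, as the interface text tells. Its arguments: {"type":"object","properties":{"series":{"type":"array"},"newtons":{"type":"number"}},"required":["series"]}

```bash
mkdir -p pics
python3 - <<'E'
from rig import manip
import cv2,pickle
s=manip.get_state();print(s)
for n in ["scene","side","wrist"]:
    d=manip.get_image(n);cv2.imwrite(f"pics/{n}0.png",d["color"][:,:,::-1]);pickle.dump(d,open(f"{n}0.pkl","wb"))
    print(n,{k:v for k,v in d.items() if k!="color"})
E
```

```text
{'clock': 0.0, 'qpos': array([-1.35696284e+00,  2.76636563e-01,  1.50616272e+00, -2.19100145e-05,
        1.36068637e+00, -1.21044273e-01]), 'qd': array([-0.00040711,  0.00038997,  0.00092698, -0.00160008, -0.0005227 ,
       -0.00096506]), 'effort': array([-1.16181658e-03, -4.16779768e+01, -2.45805073e+01, -1.03706673e-04,
        1.11132808e-02,  5.86927541e-06]), 'position': array([ 0.18882942, -0.5425645 ,  0.2414042 ]), 'ee_rot': array([-9.44985862e-04,  9.86014006e-01,  1.66659786e-01, -5.45971885e-05]), 'contact_force': array([ 0.37387951,  0.31538574, -0.11166735]), 'moment': array([-0.01877958, -0.04695234,  0.00533259]), 'width': 0.08553089335825638}
scene {'fx': 384.87876414976336, 'fy': 384.87876414976336, 'cx': 316.9064619037241, 'cy': 201.15045487802956, 'R': array([[-0.40167506,  0.91568942,  0.01303987],
       [ 0.66926131,  0.30323705, -0.67833368],
       [-0.62509714, -0.26374264, -0.73463826]]), 't': array([ 0.21375334, -0.31180785,  1.29423737])}
side {'fx': 377.0458623523095, 'fy': 377.0458623523095, 'cx': 323.91572962976, 'cy': 199.12269190252596, 'R': array([[-0.99188129, -0.12697006, -0.00707933],
       [-0.06285734,  0.53790881, -0.84065633],
       [ 0.11054622, -0.8333863 , -0.54152268]]), 't': array([0.56659865, 0.09718233, 0.72192482])}
wrist {'fx': 295.4233697788228, 'fy': 295.4233697788228, 'cx': 316.38175044690604, 'cy': 200.3758459867709, 'tool_from_camera': array([[-5.79041976e-04, -9.50999088e-01, -3.09193144e-01,
         7.99583344e-02],
       [ 9.99999411e-01, -8.34438832e-04,  6.93770019e-04,
        -1.52390549e-05],
       [-9.17777421e-04, -3.09192560e-01,  9.50999011e-01,
        -1.31433857e-01],
       [ 0.00000000e+00,  0.00000000e+00,  0.00000000e+00,
         1.00000000e+00]])}
```

View pics/scene0.png

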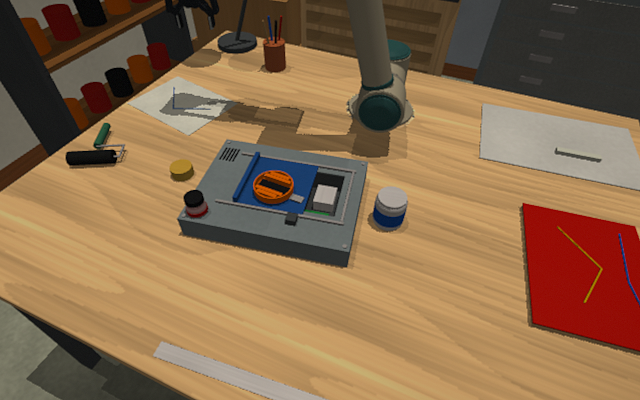

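View pics/side0.png

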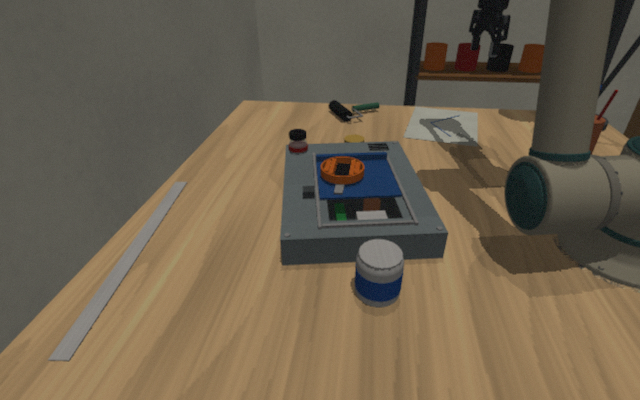

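View pics/wrist0.png

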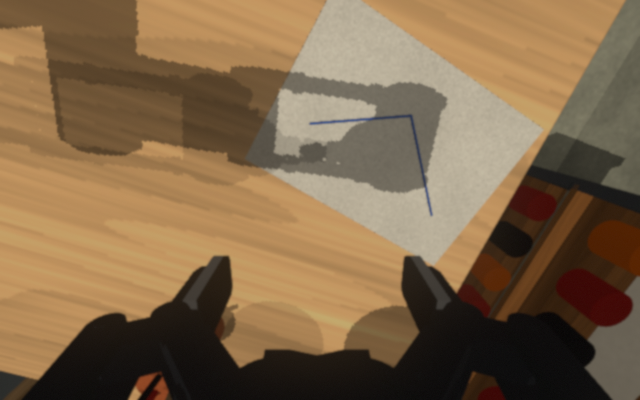

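The scene view shows the box with its deck corners at about (228,142), (367,158), (350,250) and (181,222). The orange fastener is at (273,187) and its tongue points right, so box +y is image right. The keeper is at (291,218). I'll zoom in.

Run:
```python
import cv2
im=cv2.imread("pics/scene0.png")[130:270,165:425]
cv2.imwrite("pics/scene0z.png",cv2.resize(im,None,fx=3,fy=3,interpolation=cv2.INTER_CUBIC))
im=cv2.imread("pics/side0.png")[120:310,265:465]
cv2.imwrite("pics/side0z.png",cv2.resize(im,None,fx=3,fy=3,interpolation=cv2.INTER_CUBIC))
```

```text
(no output)
```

View pics/scene0z.png

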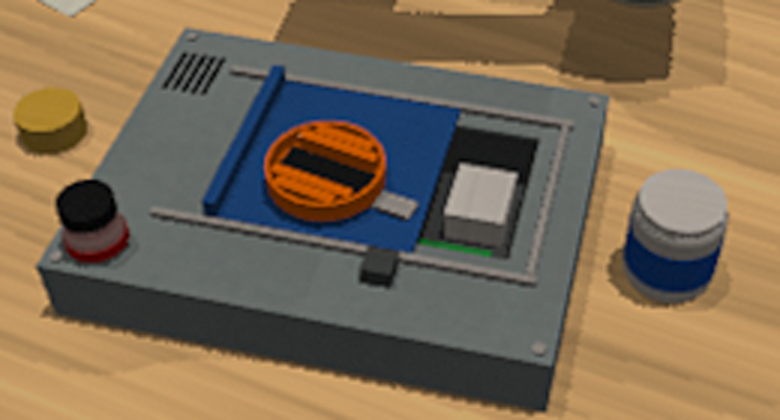

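View pics/side0z.png

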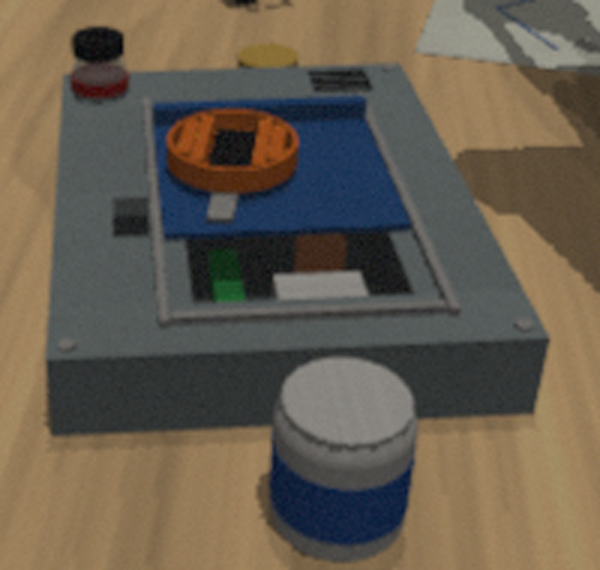

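```bash
cat > h.py <<'E'
import numpy as np,pickle,cv2
from scipy.optimize import least_squares
C={n:pickle.load(open(f"{n}0.pkl","rb")) for n in["scene","side"]}
def proj(n,X):
    d=C[n];c=np.atleast_2d(X)@d["R"].T+d["t"];return np.c_[d["fx"]*c[:,0]/c[:,2]+d["cx"],d["fy"]*c[:,1]/c[:,2]+d["cy"]]
def ray(n,uv,z):
    d=C[n];v=d["R"].T@np.array([(uv[0]-d["cx"])/d["fx"],(uv[1]-d["cy"])/d["fy"],1]);o=-d["R"].T@d["t"];return o+v*(z-o[2])/v[2]
def zs(u,v):return (u/3+165,v/3+130)
def zd(u,v):return (u/3+265,v/3+120)
def W(p,b):
    x,y,a=p;b=np.atleast_2d(b).astype(float);c,s=np.cos(a),np.sin(a)
    return np.c_[x+c*b[:,0]-s*b[:,1],y+s*b[:,0]+c*b[:,1],b[:,2]]
def L(p,w):
    x,y,a=p;c,s=np.cos(a),np.sin(a);dx,dy=w[0]-x,w[1]-y;return np.array([c*dx+s*dy,-s*dx+c*dy])
E
python3 - <<'E'
from h import *
K=[(-.15,-.2,.06),(-.15,.2,.06),(.15,.2,.06),(.15,-.2,.06)]
S=np.array([zs(186,30),zs(608,97),zs(548,362),zs(40,265)])
D=np.array([zd(400,66),zd(548,340),zd(50,358),zd(65,72)])
for s in S:print(ray("scene",s,.06))
for s in D:print(ray("side",s,.06))
f=lambda p:np.r_[(proj("scene",W(p,K))-S).ravel(),(proj("side",W(p,K))-D).ravel()]
r=least_squares(f,[.45,0,0]);p=r.x;print(p,np.degrees(p[2]),f(p).round(1));np.save("box.npy",p)
def rep(n,w):print(n,w.round(4),L(p,w).round(4))
rep("fast scene",ray("scene",zs(325,165),.092));rep("fast side",ray("side",zd(233,143),.092))
rep("ridge a",ray("scene",zs(276,67),.082));rep("ridge b",ray("scene",zs(207,205),.082))
rep("keeper",ray("scene",zs(380,258),.076))
rep("keeper side",ray("side",zd(130,205),.076))
rep("jar",ray("scene",zs(88,195),.11));rep("tin",ray("scene",zs(682,203),.085));rep("weight",ray("scene",zs(50,108),.03))
E
```

```text
[ 0.41880438 -0.32454987  0.06      ]
[0.34453556 0.06347391 0.06      ]
[0.63290761 0.11527193 0.06      ]
[ 0.70748592 -0.26956432  0.06      ]
[ 0.41240456 -0.32109003  0.06      ]
[0.34001461 0.06616605 0.06      ]
[0.63039448 0.11780665 0.06      ]
[ 0.70536206 -0.2754291   0.06      ]
[ 0.52246375 -0.10535527  0.18515458] 10.60857574061977 [-0.2 -1.9  0.8 -1.4  1.5  0.6 -1.5 -0.9  0.1 -1.3  0.8 -0.8 -1.6  0.3
 -0.6  0.2]
fast scene [ 0.5501 -0.106   0.092 ] [ 0.027  -0.0058]
fast side [ 0.5425 -0.1     0.092 ] [0.0207 0.0016]
ridge a [ 0.4522 -0.2072  0.082 ] [-0.0878 -0.0872]
ridge b [ 0.618  -0.1737  0.082 ] [ 0.0813 -0.0848]
keeper [ 0.6067 -0.0305  0.076 ] [0.0966 0.0581]
keeper side [ 0.6071 -0.0322  0.076 ] [0.0967 0.0564]
jar [ 0.6665 -0.242   0.11  ] [ 0.1164 -0.1608]
tin [0.4665 0.1621 0.085 ] [-0.0058  0.2731]
weight [ 0.535  -0.3995  0.03  ] [-0.0419 -0.2914]
```

Run:
```python
from h import *
p=np.load("box.npy")
from rig import manip
s=manip.get_state()
t=W(p,[(-.002,-.13,.15)])[0];print(t,t-s["position"]);
print("box y",W(p,[(0,1,0)])[0]-W(p,[(0,0,0)])[0])
from scipy.spatial.transform import Rotation as R
q=s["ee_rot"];r=R.from_quat(q,scalar_first=True).as_matrix();print(r, np.arctan2(r[1,1],r[0,1]))
```

```text
[ 0.54443074 -0.23350148  0.15      ] [ 0.3555854   0.30921979 -0.09162054]
box y [-0.18409847  0.98290781  0.        ]
[[ 9.44481384e-01  3.28564793e-01 -3.02862020e-04]
 [ 3.28564894e-01 -9.44480424e-01  1.35603345e-03]
 [ 1.59497601e-04 -1.38025818e-03 -9.99999035e-01]] -1.236012393878861
```

Emit:
move_arm --series '[[[0.0237, 0.0206, -0.002, 0, 0, 0.095, 0], [0.0237, 0.0206, -0.002, 0, 0, 0.095, 0], [0.0237, 0.0206, -0.002, 0, 0, 0.095, 0], [0.0237, 0.0206, -0.002, 0, 0, 0.095, 0], [0.0237, 0.0206, -0.002, 0, 0, 0.095, 0], [0.0237, 0.0206, -0.002, 0, 0, 0.095, 0], [0.0237, 0.0206, -0.002, 0, 0, 0.095, 0], [0.0237, 0.0206, -0.002, 0, 0, 0.095, 0], [0.0237, 0.0206, -0.002, 0, 0, 0.095, 0], [0.0237, 0.0206, -0.002, 0, 0, 0.095, 0], [0.0237, 0.0206, -0.002, 0, 0, 0.095, 0], [0.0237, 0.0206, -0.002, 0, 0, 0.095, 0], [0.0237, 0.0206, -0.002, 0, 0, 0.095, 0], [0.0237, 0.0206, -0.002, 0, 0, 0.095, 0], [0.0237, 0.0206, -0.002, 0, 0, 0.095, 0], [0, 0, 0, 0, 0, 0, 0], [0, 0, 0, 0, 0, 0, 0]]]' --newtons 30

```text
clock: 1.57
position: [0.5451, -0.2329, 0.2116]
ee_rot: [-0.001, 0.636, 0.771, -0.0]
contact_force: [0.3, 0.5, 0.1]
width: -0.0002
```

```bash
cat > look.py <<'E'
from h import *
from rig import manip
from scipy.spatial.transform import Rotation as R
import sys
p=np.load("box.npy")
s=manip.get_state();r=R.from_quat(s["ee_rot"],scalar_first=True).as_matrix()
print(s["clock"],s["position"].round(4),"boxxy",L(p,s["position"]).round(4),"yaw",np.arctan2(r[1,1],r[0,1]).round(3),"tz",r[:,2].round(3),"q",s["qpos"].round(2),"F",s["contact_force"].round(1),"M",s["moment"].round(2),"w",s["width"])
for a in sys.argv[1:]:
    n,f=a.split(":");d=manip.get_image(n);cv2.imwrite(f"pics/{f}.png",d["color"][:,:,::-1])
E
python3 look.py wrist:w1 scene:s1
```

```text
1.5667 [ 0.5451 -0.2329  0.2116] boxxy [-0.0013 -0.1295] yaw 0.191 tz [-0.001  0.    -1.   ] q [-0.52  0.32  1.52 -0.    1.31 -0.71] F [0.3 0.5 0.1] M [ 0.01 -0.    0.02] w -0.0001523837216594333
```

View pics/w1.png

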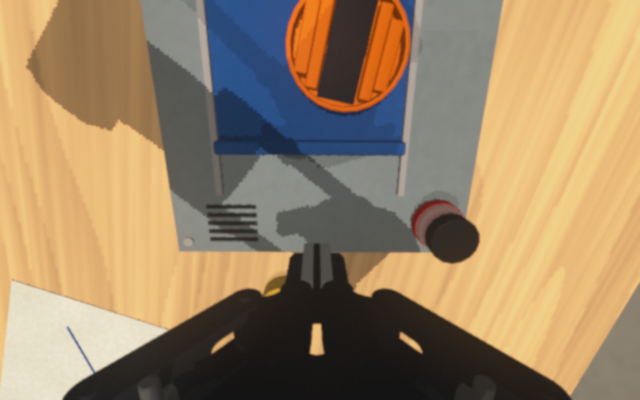

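View pics/s1.png

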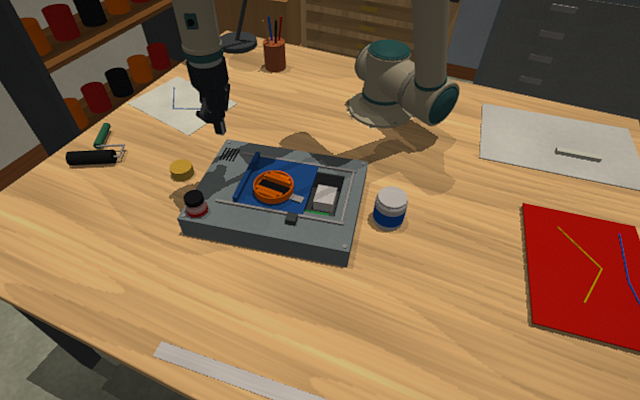

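The wrist view shows the ridge at rows 142–155, columns 215–405. The dish is centred near (349,48), and its slot seems to lean a few degrees. The jar is at (450,235), clear on the right. I'll measure these.

```bash
cat >> h.py <<'E'
W0=dict(fx=295.42337,fy=295.42337,cx=316.38175,cy=200.375846)
T=np.array([[-5.79041976e-04,-9.50999088e-01,-3.09193144e-01,7.99583344e-02],[9.99999411e-01,-8.34438832e-04,6.93770019e-04,-1.52390549e-05],[-9.17777421e-04,-3.09192560e-01,9.50999011e-01,-1.31433857e-01]])
def wray(pos,quat,uv,z):
    from scipy.spatial.transform import Rotation as R
    r=R.from_quat(quat,scalar_first=True).as_matrix()
    o=r@T[:,3]+pos;v=r@T[:,:3]@np.array([(uv[0]-W0["cx"])/W0["fx"],(uv[1]-W0["cy"])/W0["fy"],1])
    return o+v*(z-o[2])/v[2]
E
python3 - <<'E'
from h import *
from rig import manip
p=np.load("box.npy");s=manip.get_state()
for n,uv,z in [("ridge topL",(214,141),.082),("ridge bot L",(215,155),.082),("ridge bot R",(405,154),.082),("dish c",(349,48),.092),("dish L",(286,45),.092),("dish R",(412,45),.092),("dish bot",(345,113),.088),("corner",(180,251),.06),
 ("slot L top",(333,0),.078),("slot L bot",(319,97),.078),("slot R top",(381,0),.092),("slot R bot",(363,102),.092),("railL",(220,194),.066),("railR",(401,194),.066)]:
    w=wray(s["position"],s["ee_rot"],uv,z);print(n,w.round(4),L(p,w).round(4))
im=cv2.imread("pics/w1.png")[0:170,200:430]
cv2.imwrite("pics/w1z.png",cv2.resize(im,None,fx=3,fy=3,interpolation=cv2.INTER_CUBIC))
E
```

```text
ridge topL [ 0.4467 -0.2024  0.082 ] [-0.0924 -0.0814]
ridge bot L [ 0.4485 -0.2145  0.082 ] [-0.0927 -0.0937]
ridge bot R [ 0.6137 -0.1822  0.082 ] [ 0.0755 -0.0923]
dish c [ 0.5457 -0.1108  0.092 ] [ 0.0219 -0.0096]
dish L [ 0.498  -0.1178  0.092 ] [-0.0263 -0.0077]
dish R [ 0.5926 -0.0998  0.092 ] [ 0.0699 -0.0074]
dish bot [ 0.5534 -0.1581  0.088 ] [ 0.0207 -0.0575]
corner [ 0.4135 -0.3294  0.06  ] [-0.1483 -0.2002]
slot L top [ 0.5271 -0.0779  0.078 ] [0.0096 0.0261]
slot L bot [ 0.5299 -0.1496  0.078 ] [-0.0008 -0.0448]
slot R top [ 0.5618 -0.0755  0.092 ] [0.0442 0.0221]
slot R bot [ 0.5655 -0.147   0.092 ] [ 0.0346 -0.0488]
railL [ 0.4516 -0.2556  0.066 ] [-0.0973 -0.1346]
railR [ 0.626  -0.2224  0.066 ] [ 0.0802 -0.1341]
```

View pics/w1z.png

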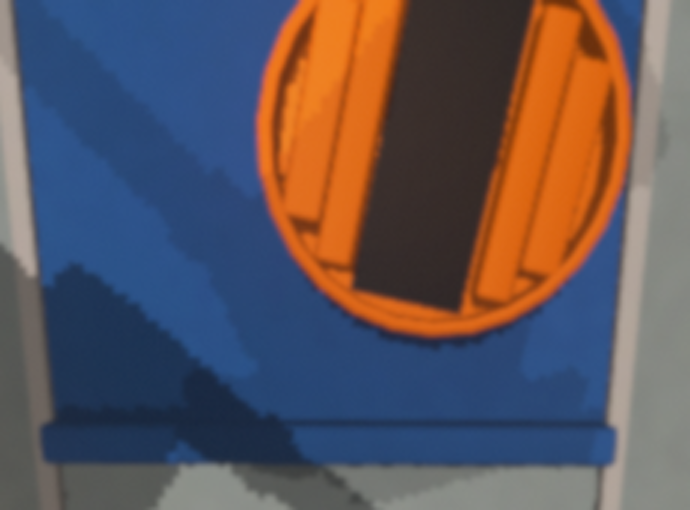

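Emit:
move_arm --series '[[[-0.003, -0.001, -0.03, 0, 0, 0, 0], [-0.003, 0, -0.03, 0, 0, 0, 0], [0, 0, -0.03, 0, 0, 0, 0], [0, 0, -0.025, 0, 0, 0, 0], [0, 0, -0.015, 0, 0, 0, 0], [0, 0, 0, 0, 0, 0, 0], [-0.0009, 0.0049, 0, 0, 0, 0, 0], [-0.0009, 0.0049, 0, 0, 0, 0, 0], [-0.0009, 0.0049, 0, 0, 0, 0, 0], [0, 0, 0, 0, 0, 0, 0]]]'

```text
clock: 2.5
position: [0.5359, -0.2197, 0.0839]
ee_rot: [0.001, 0.637, 0.771, 0.0]
contact_force: [-0.4, 0.0, -0.0]
width: -0.0001
```

```bash
python3 look.py scene:s2 wrist:w2
python3 - <<'E'
import cv2
im=cv2.imread("pics/s2.png")[130:270,165:425]
cv2.imwrite("pics/s2z.png",cv2.resize(im,None,fx=3,fy=3,interpolation=cv2.INTER_CUBIC))
E
```

```text
2.5 [ 0.5359 -0.2197  0.0839] boxxy [-0.0078 -0.1149] yaw 0.189 tz [ 0.002 -0.001 -1.   ] q [-0.51  0.41  1.73  0.    1.   -0.7 ] F [-0.4  0.  -0. ] M [-0.02 -0.02 -0.03] w -6.88157235479036e-05
```

View pics/s2z.png

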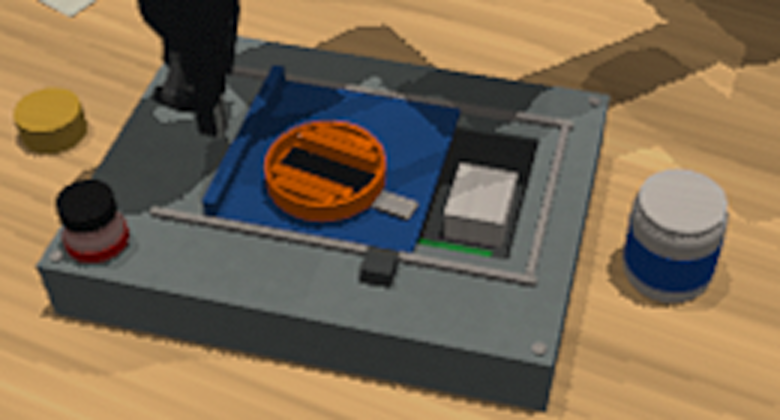

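Zoomed scene view: the fingertip stands over the deck at (207,130), just short of the ridge and in its middle. Clear to push.

Emit:
move_arm --series '[[[-0.0009, 0.0049, -0.004, 0, 0, 0, 0], [-0.0015, 0.0079, 0, 0, 0, 0, 0], [-0.0015, 0.0079, 0, 0, 0, 0, 0], [-0.0015, 0.0079, 0, 0, 0, 0, 0], [-0.0015, 0.0079, 0, 0, 0, 0, 0], [-0.0015, 0.0079, 0, 0, 0, 0, 0], [-0.0015, 0.0079, 0, 0, 0, 0, 0], [-0.0015, 0.0079, 0, 0, 0, 0, 0]]]'

```text
clock: 3.27
position: [0.5251, -0.1629, 0.0783]
ee_rot: [0.003, 0.636, 0.771, -0.002]
contact_force: [0.7, -10.3, -4.7]
width: -0.0002
```

```bash
python3 look.py scene:s3 wrist:w3
python3 - <<'E'
import cv2
im=cv2.imread("pics/s3.png")[130:270,165:425]
cv2.imwrite("pics/s3z.png",cv2.resize(im,None,fx=3,fy=3,interpolation=cv2.INTER_CUBIC))
E
```

```text
3.2667 [ 0.5251 -0.1629  0.0783] boxxy [-0.008 -0.057] yaw 0.191 tz [ 0.002 -0.007 -1.   ] q [-0.42  0.38  1.8  -0.01  0.96 -0.61] F [  0.7 -10.3  -4.7] M [-1.57 -0.15  0.02] w -0.000201861942582497
```

View pics/s3z.png

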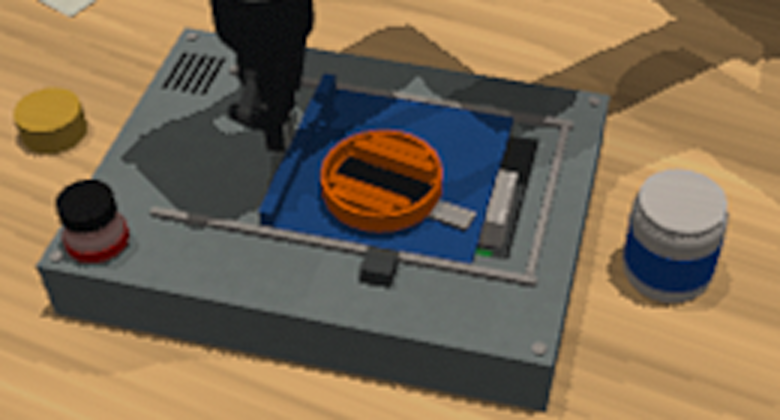

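The cover is sliding with about 10 N on the tip. I'll keep pushing.

Emit:
move_arm --series '[[[-0.0011, 0.0059, 0, 0, 0, 0, 0], [-0.0011, 0.0059, 0, 0, 0, 0, 0], [-0.0011, 0.0059, 0, 0, 0, 0, 0], [-0.0011, 0.0059, 0, 0, 0, 0, 0], [-0.0009, 0.0049, 0, 0, 0, 0, 0]]]'

```text
clock: 3.78
position: [0.5196, -0.1341, 0.0783]
ee_rot: [0.003, 0.636, 0.771, -0.002]
contact_force: [1.0, -9.5, -3.7]
width: 0.0002
```

```bash
python3 look.py scene:s4
python3 - <<'E'
import cv2
im=cv2.imread("pics/s4.png")[130:270,165:425]
cv2.imwrite("pics/s4z.png",cv2.resize(im,None,fx=3,fy=3,interpolation=cv2.INTER_CUBIC))
E
```

```text
3.7833 [ 0.5196 -0.1341  0.0783] boxxy [-0.0081 -0.0278] yaw 0.191 tz [ 0.002 -0.006 -1.   ] q [-0.38  0.36  1.83 -0.01  0.95 -0.57] F [ 1.  -9.5 -3.7] M [-1.56 -0.11  0.02] w 0.00017561849996274484
```

View pics/s4z.png

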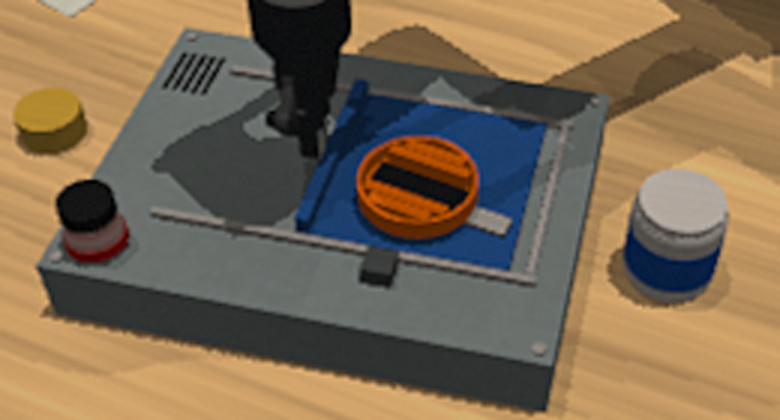

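Emit:
move_arm --series '[[[-0.0009, 0.0049, 0, 0, 0, 0, 0], [-0.0007, 0.0039, 0, 0, 0, 0, 0], [-0.0006, 0.0029, 0, 0, 0, 0, 0]]]'

```text
clock: 4.08
position: [0.5174, -0.1224, 0.0783]
ee_rot: [0.002, 0.636, 0.771, -0.002]
contact_force: [1.5, -7.9, -3.5]
width: 0.0004
```

Emit:
move_arm --series '[[[-0.0004, 0.002, 0, 0, 0, 0, 0]]]'

```text
clock: 4.17
position: [0.5175, -0.1221, 0.0784]
ee_rot: [0.004, 0.636, 0.772, -0.003]
contact_force: [-0.0, -17.8, -6.2]
width: 0.0004
```

Emit:
move_arm --series '[[[-0.0004, 0.002, 0, 0, 0, 0, 0]]]'

```text
clock: 4.25
position: [0.5175, -0.122, 0.0784]
ee_rot: [0.006, 0.635, 0.772, -0.004]
contact_force: [0.5, -23.4, -7.0]
width: 0.0001
```

```bash
python3 look.py scene:s5
python3 - <<'E'
import cv2
im=cv2.imread("pics/s5.png")[130:270,165:425]
cv2.imwrite("pics/s5z.png",cv2.resize(im,None,fx=3,fy=3,interpolation=cv2.INTER_CUBIC))
E
```

```text
4.25 [ 0.5175 -0.122   0.0784] boxxy [-0.008  -0.0155] yaw 0.195 tz [ 0.003 -0.013 -1.   ] q [-0.35  0.35  1.84 -0.01  0.94 -0.54] F [  0.5 -23.4  -7. ] M [-3.93 -0.03  0.02] w 0.0001039777525331451
```

View pics/s5z.png

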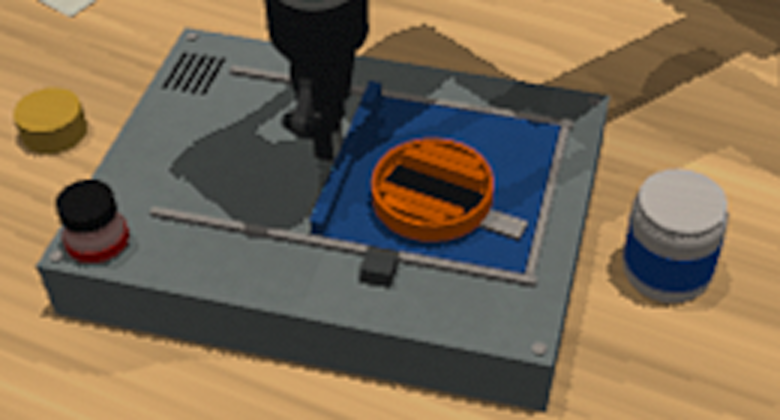

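The cover is against its stop: motion ended while the force rose to 23 N, and the blue plate meets the end rail. I'll back off, rise, and look down at the fastener.

Emit:
move_arm --series '[[[0.0011, -0.0059, 0, 0, 0, 0, 0], [0.0015, -0.0079, 0, 0, 0, 0, 0], [0.004, 0.001, 0.035, 0, 0, 0, 0], [0.008, 0.001, 0.035, 0, 0, 0, 0], [0.01, 0.002, 0.035, 0, 0, 0, 0], [0.01, 0.002, 0.035, 0, 0, 0, 0], [0, 0, 0, 0, 0, 0, 0], [0, 0, 0, 0, 0, 0, 0]]]'

```text
clock: 4.97
position: [0.5522, -0.1236, 0.2207]
ee_rot: [0.002, 0.637, 0.771, 0.001]
contact_force: [-0.8, 1.3, -1.2]
width: -0.0001
```

```bash
python3 look.py wrist:w6
```

```text
4.9667 [ 0.5522 -0.1236  0.2207] boxxy [ 0.0258 -0.0234] yaw 0.19 tz [ 0.005 -0.001 -1.   ] q [-0.34  0.27  1.56  0.    1.3  -0.53] F [-0.8  1.3 -1.2] M [ 0.03  0.03 -0.01] w -8.241692151032122e-05
```

View pics/w6.png

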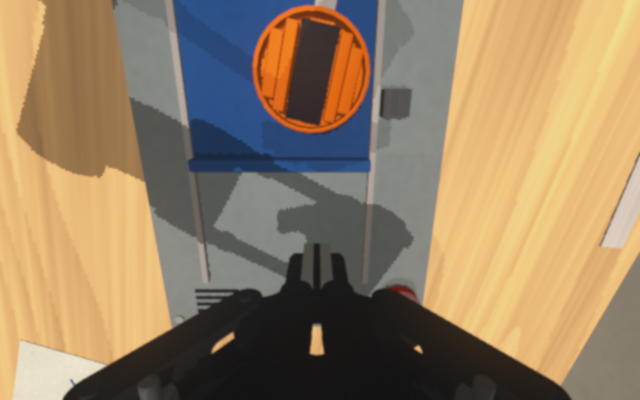

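The whole dish is in view: columns 252–370, rows 5–132, centre about (311,68). The slot leans slightly clockwise.

Run:
```python
from h import *
from rig import manip
p=np.load("box.npy");s=manip.get_state()
im=cv2.imread("pics/w6.png");hsv=cv2.cvtColor(im,cv2.COLOR_BGR2HSV)
m=((hsv[...,0]<18)&(hsv[...,1]>200)&(hsv[...,2]>120)).astype(np.uint8);m[150:]=0;m[:,:235]=0;m[:,380:]=0
c=np.argwhere(m)[:,::-1];h=cv2.convexHull(c.astype(np.int32));e=cv2.fitEllipse(h);print(e)
w=wray(s["position"],s["ee_rot"],e[0],.088);print("dish",w,L(p,w))
d=((im.max(2)<75)).astype(np.uint8);n,lab,st,ce=cv2.connectedComponentsWithStats(d)
k=lab[70,313];print(st[k],ce[k]);pts=np.argwhere(lab==k)[:,::-1]
wp=np.array([wray(s["position"],s["ee_rot"],u,.078)[:2] for u in pts]).astype(np.float32)
r=cv2.minAreaRect(wp*1000);print("slot floor",r)
for u in [(189,165),(372,165)]:
  w=wray(s["position"],s["ee_rot"],u,.082);print(L(p,w))
z=cv2.resize(im[0:180,180:430],None,fx=3,fy=3,interpolation=cv2.INTER_CUBIC);cv2.imwrite("pics/w6z.png",z)
```

```text
((311.0111389160156, 68.76670837402344), (114.8689956665039, 125.62999725341797), 176.81622314453125)
dish [ 0.52627008 -0.01838249  0.088     ] [0.01975283 0.08478548]
[ 286   19   53  105 3477] [311.4187518   70.98561979]
slot floor ((526.5726318359375, -21.264930725097656), (78.14279174804688, 30.389482498168945), 88.5524673461914)
[-0.09247464  0.00385286]
[0.07553608 0.00442669]
```

View pics/w6z.png

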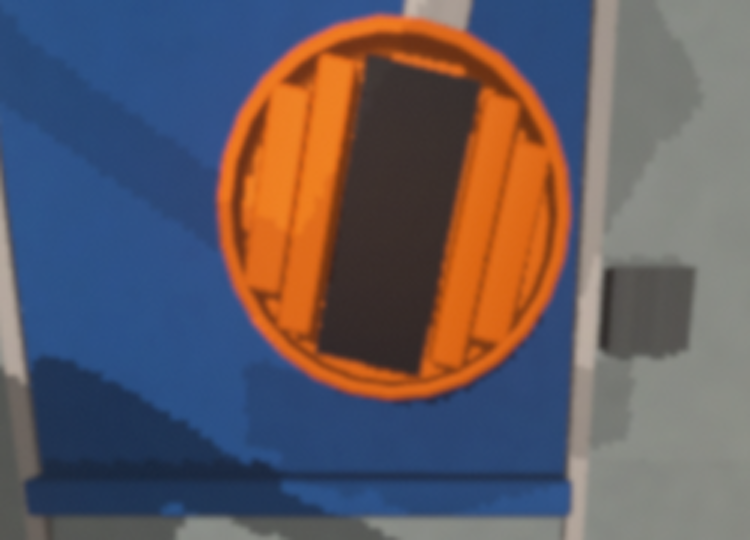

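Emit:
move_arm --series '[[[-0.0021, 0.0086, 0, 0, 0, 0.115, 0.034], [-0.0021, 0.0086, 0, 0, 0, 0.115, 0.034], [-0.0021, 0.0086, 0, 0, 0, 0.115, 0.034], [-0.0021, 0.0086, 0, 0, 0, 0.115, 0.034], [-0.0021, 0.0086, 0, 0, 0, 0.115, 0.034], [-0.0021, 0.0086, 0, 0, 0, 0.115, 0.034], [-0.0021, 0.0086, 0, 0, 0, 0.115, 0.034], [-0.0021, 0.0086, 0, 0, 0, 0.115, 0.034], [-0.0021, 0.0086, 0, 0, 0, 0.115, 0.034], [-0.0021, 0.0086, 0, 0, 0, 0.115, 0.034], [-0.0021, 0.0086, -0.02, 0, 0, 0.115, 0.034], [-0.0021, 0.0086, -0.03, 0, 0, 0.115, 0.034], [0, 0, -0.03, 0, 0, 0, 0.034], [0, 0, -0.015, 0, 0, 0, 0.034], [0, 0, 0, 0, 0, 0, 0.034], [0, 0, 0, 0, 0, 0, 0.034]]]'

```text
clock: 6.35
position: [0.5235, -0.0202, 0.1214]
ee_rot: [-0.003, 0.001, 1.0, 0.001]
contact_force: [0.2, -0.7, 0.2]
width: 0.0339
```

```bash
python3 look.py wrist:w7 scene:s7 side:d7
python3 - <<'E'
import cv2
a=cv2.resize(cv2.imread("pics/s7.png")[110:230,240:400],None,fx=2.5,fy=2.5,interpolation=cv2.INTER_CUBIC)
b=cv2.resize(cv2.imread("pics/d7.png")[110:230,280:440],None,fx=2.5,fy=2.5,interpolation=cv2.INTER_CUBIC)
cv2.imwrite("pics/sd7.png",cv2.hconcat([a,b]))
E
```

```text
6.35 [ 0.5235 -0.0202  0.1214] boxxy [0.0167 0.0835] yaw 1.569 tz [-0.005  0.001 -1.   ] q [-0.17  0.3   1.79  0.    1.05 -1.74] F [ 0.2 -0.7  0.2] M [-0.06 -0.04 -0.02] w 0.03393510999674001
```

View pics/w7.png

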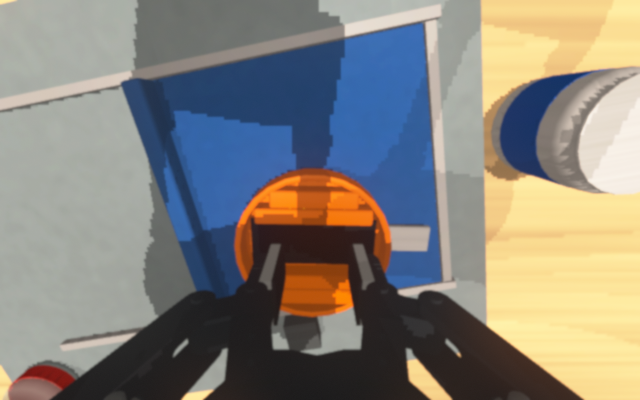

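View pics/sd7.png

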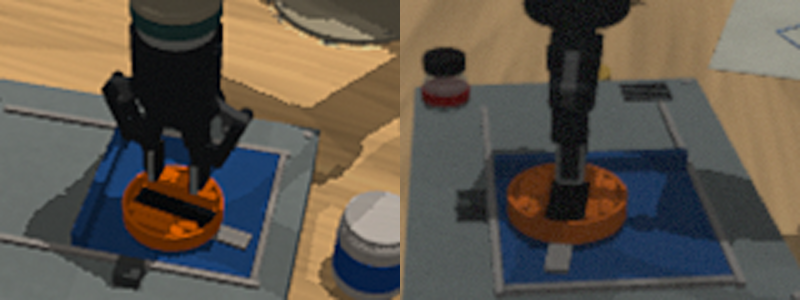

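Run:
```python
from h import *
from rig import manip
s=manip.get_state()
for u,z in [((312,242),.09),((312,225),.078),((312,263),.092),((252,240),.078),((376,240),.078)]:
  print(u,wray(s["position"],s["ee_rot"],u,z).round(4))
```

```text
(312, 242) [ 0.5271 -0.0234  0.09  ]
(312, 225) [ 0.5208 -0.0235  0.078 ]
(312, 263) [ 0.5407 -0.0235  0.092 ]
(252, 240) [ 0.5314 -0.0633  0.078 ]
(376, 240) [0.5317 0.0187 0.078 ]
```

Emit:
move_arm --series '[[[0.0045, -0.0022, -0.005, 0, 0, 0, 0.034], [0, 0, -0.01, 0, 0, 0, 0.034], [0, 0, -0.007, 0, 0, 0, 0.034], [0, 0, 0, 0, 0, 0, 0.034]]]'

```text
clock: 6.83
position: [0.5286, -0.0227, 0.0996]
ee_rot: [-0.002, 0.001, 1.0, 0.0]
contact_force: [0.1, 0.1, -0.3]
width: 0.0339
```

```bash
python3 look.py wrist:w8 scene:s8 side:d8
python3 - <<'E'
import cv2
a=cv2.resize(cv2.imread("pics/s8.png")[110:230,240:400],None,fx=2.5,fy=2.5,interpolation=cv2.INTER_CUBIC)
b=cv2.resize(cv2.imread("pics/d8.png")[110:230,280:440],None,fx=2.5,fy=2.5,interpolation=cv2.INTER_CUBIC)
cv2.imwrite("pics/sd8.png",cv2.hconcat([a,b]))
E
```

```text
6.8333 [ 0.5286 -0.0227  0.0996] boxxy [0.0213 0.0801] yaw 1.569 tz [-0.003  0.001 -1.   ] q [-0.17  0.33  1.81  0.    1.   -1.74] F [ 0.1  0.1 -0.3] M [ 0.01  0.04 -0.05] w 0.03393991484935377
```

View pics/w8.png

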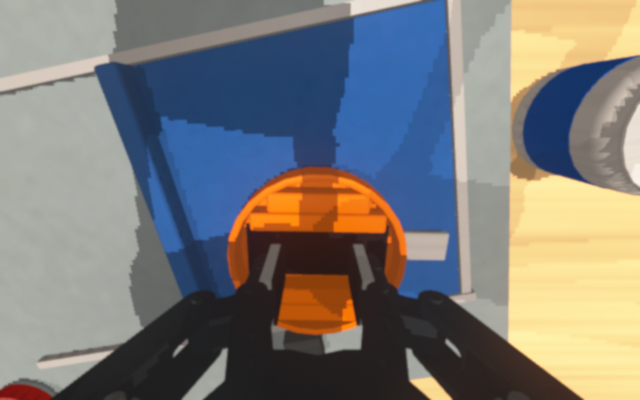

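View pics/sd8.png

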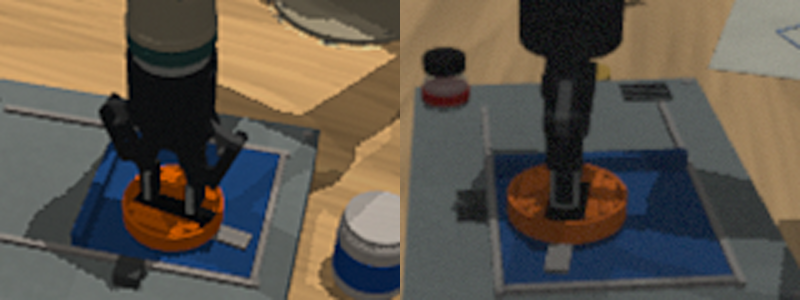

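The fingertips stand over the slot at its mouth, at (270,250) and (362,250) in the wrist view, inside the black area. I'll go down into it in small steps.

Emit:
move_arm --series '[[[0, 0, -0.005, 0, 0, 0, 0.034], [0, 0, -0.004, 0, 0, 0, 0.034], [0, 0, 0, 0, 0, 0, 0.034]]]'

```text
clock: 7.23
position: [0.5293, -0.0227, 0.0915]
ee_rot: [-0.001, 0.001, 1.0, 0.0]
contact_force: [-0.2, 0.2, 0.0]
width: 0.0342
```

Emit:
move_arm --series '[[[0, 0, -0.002, 0, 0, 0, 0.034], [0, 0, 0, 0, 0, 0, 0.034]]]'

```text
clock: 7.4
position: [0.5297, -0.0228, 0.09]
ee_rot: [-0.0, 0.001, 1.0, 0.0]
contact_force: [0.1, -0.7, -0.1]
width: 0.0338
```

```bash
python3 look.py scene:s9 side:d9
python3 - <<'E'
import cv2
a=cv2.resize(cv2.imread("pics/s9.png")[130:230,240:340],None,fx=4,fy=4,interpolation=cv2.INTER_CUBIC)
b=cv2.resize(cv2.imread("pics/d9.png")[130:230,300:400],None,fx=4,fy=4,interpolation=cv2.INTER_CUBIC)
cv2.imwrite("pics/sd9.png",cv2.hconcat([a,b]))
E
```

```text
7.4 [ 0.5297 -0.0228  0.09  ] boxxy [0.0223 0.0798] yaw 1.569 tz [-0.001  0.    -1.   ] q [-0.17  0.34  1.82  0.    0.98 -1.74] F [ 0.1 -0.7 -0.1] M [-0.   -0.02  0.03] w 0.033820015859892597
```

View pics/sd9.png

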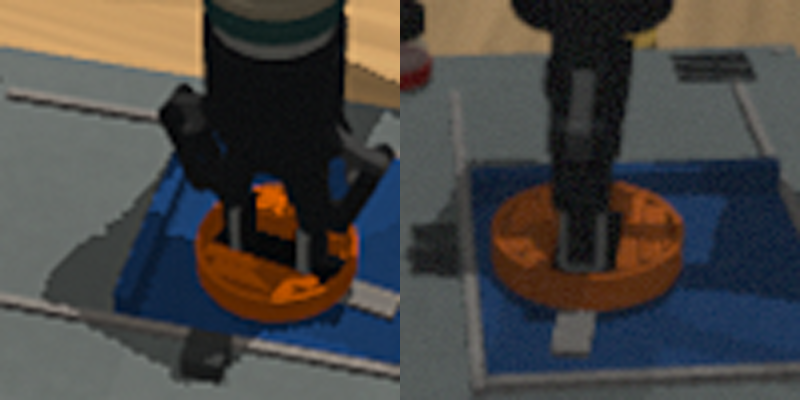

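Both tips are inside the slot and carry no load. Now to turn clockwise.

Emit:
move_arm --series '[[[0, 0, 0, 0, 0, -0.08, 0.034], [0, 0, 0, 0, 0, -0.08, 0.034], [0, 0, 0, 0, 0, -0.08, 0.034], [0, 0, 0, 0, 0, -0.08, 0.034], [0, 0, 0, 0, 0, -0.08, 0.034], [0, 0, 0, 0, 0, 0, 0.034]]]'

```text
clock: 8.0
position: [0.5291, -0.0225, 0.0904]
ee_rot: [-0.001, 0.2, 0.98, 0.0]
contact_force: [-1.6, 0.3, 0.4]
width: 0.0333
```

```bash
python3 look.py scene:s10 side:d10
python3 - <<'E'
import cv2
a=cv2.resize(cv2.imread("pics/s10.png")[130:230,240:340],None,fx=4,fy=4,interpolation=cv2.INTER_CUBIC)
b=cv2.resize(cv2.imread("pics/d10.png")[130:230,300:400],None,fx=4,fy=4,interpolation=cv2.INTER_CUBIC)
cv2.imwrite("pics/sd10.png",cv2.hconcat([a,b]))
E
```

```text
8.0 [ 0.5291 -0.0225  0.0904] boxxy [0.0218 0.0802] yaw 1.168 tz [-0.001  0.001 -1.   ] q [-0.17  0.34  1.82  0.    0.98 -1.34] F [-1.6  0.3  0.4] M [0.19 0.24 0.01] w 0.0333011082358957
```

View pics/sd10.png

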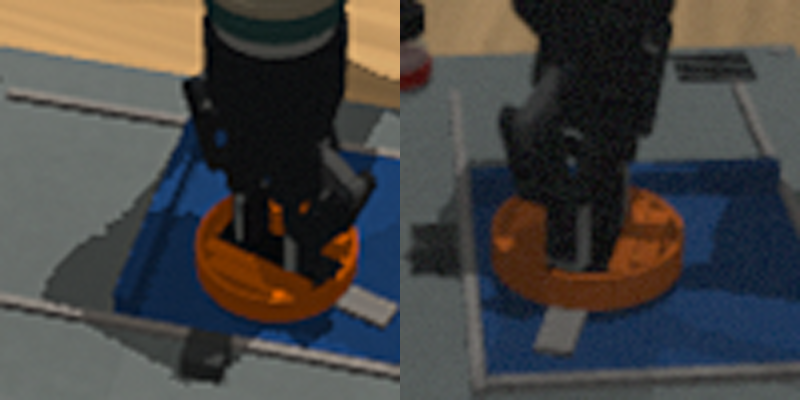

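The tongue, at (565,330) in the side crop, has begun to turn toward the keeper. I'll continue.

Emit:
move_arm --series '[[[0, 0, 0, 0, 0, -0.1, 0.034], [0, 0, 0, 0, 0, -0.1, 0.034], [0, 0, 0, 0, 0, -0.1, 0.034], [0, 0, 0, 0, 0, -0.1, 0.034], [0, 0, 0, 0, 0, -0.1, 0.034], [0, 0, 0, 0, 0, -0.1, 0.034], [0, 0, 0, 0, 0, -0.1, 0.034], [0, 0, 0, 0, 0, -0.1, 0.034], [0, 0, 0, 0, 0, 0, 0.034]]]'

```text
clock: 8.85
position: [0.5293, -0.0225, 0.0903]
ee_rot: [-0.001, 0.565, 0.825, -0.0]
contact_force: [-2.3, 0.8, 1.5]
width: 0.0339
```

```bash
python3 look.py scene:s11 side:d11
python3 - <<'E'
import cv2
a=cv2.resize(cv2.imread("pics/s11.png")[130:230,240:340],None,fx=4,fy=4,interpolation=cv2.INTER_CUBIC)
b=cv2.resize(cv2.imread("pics/d11.png")[130:230,300:400],None,fx=4,fy=4,interpolation=cv2.INTER_CUBIC)
cv2.imwrite("pics/sd11.png",cv2.hconcat([a,b]))
E
```

```text
8.85 [ 0.5293 -0.0225  0.0903] boxxy [0.022  0.0802] yaw 0.369 tz [-0.001  0.    -1.   ] q [-0.17  0.34  1.82  0.    0.98 -0.54] F [-2.3  0.8  1.5] M [ 0.06  0.32 -0.01] w 0.0338530543501227
```

View pics/sd11.png

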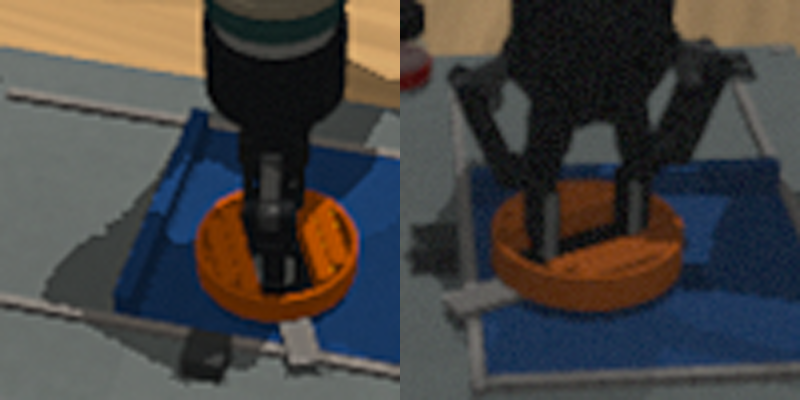

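The tongue is now across the rail and closing on the keeper. I'll finish in smaller steps and watch the moment.

Emit:
move_arm --series '[[[0, 0, 0, 0, 0, -0.08, 0.034], [0, 0, 0, 0, 0, -0.08, 0.034], [0, 0, 0, 0, 0, -0.08, 0.034], [0, 0, 0, 0, 0, -0.06, 0.034]]]'

```text
clock: 9.28
position: [0.5294, -0.0225, 0.0903]
ee_rot: [-0.001, 0.682, 0.731, -0.0]
contact_force: [-2.7, 2.0, 2.1]
width: 0.034
```

```bash
python3 look.py
```

```text
9.2833 [ 0.5294 -0.0225  0.0903] boxxy [0.022  0.0802] yaw 0.069 tz [-0.001  0.001 -1.   ] q [-0.17  0.34  1.82  0.    0.98 -0.24] F [-2.7  2.   2.1] M [0.26 0.39 0.11] w 0.0340003906970115
```

Emit:
move_arm --series '[[[0, 0, 0, 0, 0, -0.05, 0.034], [0, 0, 0, 0, 0, -0.05, 0.034]]]'

```text
clock: 9.45
position: [0.5294, -0.0225, 0.0903]
ee_rot: [-0.001, 0.718, 0.696, -0.0]
contact_force: [-2.4, 1.7, 1.1]
width: 0.0336
```

```bash
python3 look.py scene:s12 side:d12
python3 - <<'E'
import cv2
a=cv2.resize(cv2.imread("pics/s12.png")[130:230,240:340],None,fx=4,fy=4,interpolation=cv2.INTER_CUBIC)
b=cv2.resize(cv2.imread("pics/d12.png")[130:230,300:400],None,fx=4,fy=4,interpolation=cv2.INTER_CUBIC)
cv2.imwrite("pics/sd12.png",cv2.hconcat([a,b]))
E
```

```text
9.45 [ 0.5294 -0.0225  0.0903] boxxy [0.022  0.0802] yaw -0.03 tz [-0.001  0.001 -1.   ] q [-0.17  0.34  1.82  0.    0.98 -0.14] F [-2.4  1.7  1.1] M [0.26 0.46 0.12] w 0.033639956852330496
```

View pics/sd12.png

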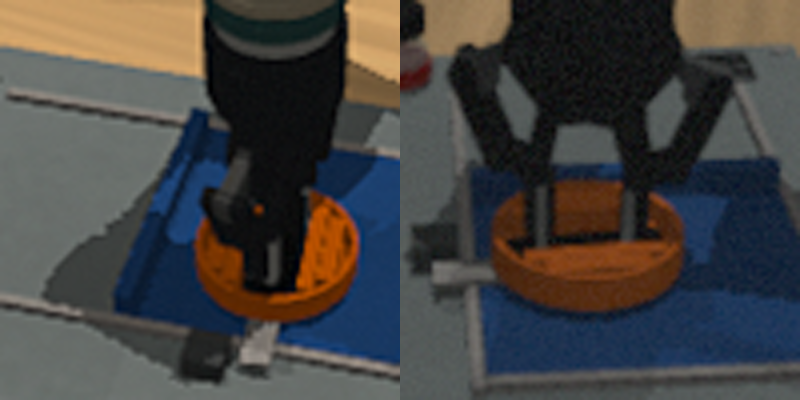

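Emit:
move_arm --series '[[[0, 0, 0, 0, 0, -0.05, 0.034], [0, 0, 0, 0, 0, 0, 0.034]]]'

```text
clock: 9.72
position: [0.5295, -0.0225, 0.0902]
ee_rot: [-0.0, 0.735, 0.679, -0.0]
contact_force: [-3.1, 1.6, 1.8]
width: 0.0339
```

```bash
python3 look.py
```

```text
9.7167 [ 0.5295 -0.0225  0.0902] boxxy [0.0222 0.0801] yaw -0.079 tz [-0.001  0.001 -1.   ] q [-0.17  0.34  1.82  0.    0.98 -0.1 ] F [-3.1  1.6  1.8] M [0.34 0.47 0.02] w 0.03386207592031501
```

Emit:
move_arm --series '[[[0, 0, 0, 0, 0, -0.04, 0.034], [0, 0, 0, 0, 0, 0, 0.034]]]'

```text
clock: 9.88
position: [0.5295, -0.0225, 0.0902]
ee_rot: [-0.0, 0.748, 0.664, -0.0]
contact_force: [-3.6, 2.5, 2.1]
width: 0.0339
```

```bash
python3 look.py
```

```text
9.8833 [ 0.5295 -0.0225  0.0902] boxxy [0.0222 0.0801] yaw -0.118 tz [-0.001  0.    -1.   ] q [-0.17  0.34  1.82  0.    0.98 -0.06] F [-3.6  2.5  2.1] M [0.41 0.45 0.3 ] w 0.033886838020367516
```

Emit:
move_arm --series '[[[0, 0, 0, 0, 0, -0.04, 0.034], [0, 0, 0, 0, 0, 0, 0.034]]]'

```text
clock: 10.05
position: [0.5299, -0.0224, 0.0904]
ee_rot: [-0.0, 0.76, 0.65, 0.0]
contact_force: [-2.1, 4.1, 1.8]
width: 0.0338
```

```bash
python3 look.py scene:s13 side:d13
python3 - <<'E'
import cv2
a=cv2.resize(cv2.imread("pics/s13.png")[130:230,240:340],None,fx=4,fy=4,interpolation=cv2.INTER_CUBIC)
b=cv2.resize(cv2.imread("pics/d13.png")[130:230,300:400],None,fx=4,fy=4,interpolation=cv2.INTER_CUBIC)
cv2.imwrite("pics/sd13.png",cv2.hconcat([a,b]))
E
```

```text
10.05 [ 0.5299 -0.0224  0.0904] boxxy [0.0226 0.0802] yaw -0.156 tz [ 0.  0. -1.] q [-0.17  0.34  1.82  0.    0.98 -0.02] F [-2.1  4.1  1.8] M [0.65 0.44 1.01] w 0.03378141011717534
```

View pics/sd13.png

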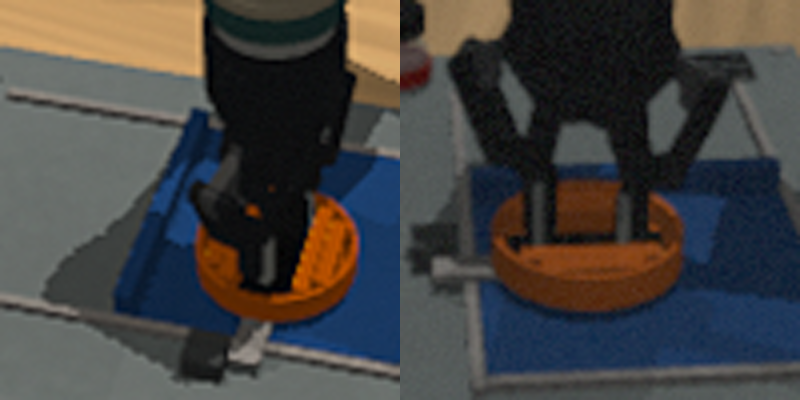

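The moment rose from about 0.1 to 1.0 N·m, so the fastener is on its hard stop with the tongue behind the keeper. I'll back off within the slot play, lift clear and check.

Emit:
move_arm --series '[[[0, 0, 0, 0, 0, 0.08, 0.034], [0, 0, 0, 0, 0, 0.08, 0.034], [0, 0, 0.01, 0, 0, 0, 0.034], [0, 0, 0.02, 0, 0, 0, 0.034], [0, 0, 0.035, 0, 0, 0, 0.034], [0, -0.03, 0.025, 0, 0, 0, 0.034], [0, -0.03, 0.02, 0, 0, 0, 0.034], [0.01, -0.035, 0.01, 0, 0, 0, 0.034], [0.01, -0.035, 0, 0, 0, 0, 0.034], [0, 0, 0, 0, 0, 0, 0.034], [0, 0, 0, 0, 0, 0, 0.034]]]'

```text
clock: 11.07
position: [0.551, -0.1554, 0.2112]
ee_rot: [0.002, 0.709, 0.705, 0.0]
contact_force: [0.7, 0.2, -0.3]
width: 0.0338
```

```bash
python3 look.py wrist:w14 scene:s14
python3 - <<'E'
import cv2
im=cv2.imread("pics/s14.png")[130:270,165:425]
cv2.imwrite("pics/s14z.png",cv2.resize(im,None,fx=3,fy=3,interpolation=cv2.INTER_CUBIC))
E
```

```text
11.0667 [ 0.551  -0.1554  0.2112] boxxy [ 0.0189 -0.0545] yaw -0.006 tz [ 0.003 -0.002 -1.   ] q [-0.4   0.29  1.56 -0.    1.28 -0.39] F [ 0.7  0.2 -0.3] M [ 0.04  0.02 -0.04] w 0.033815317422950485
```

View pics/w14.png

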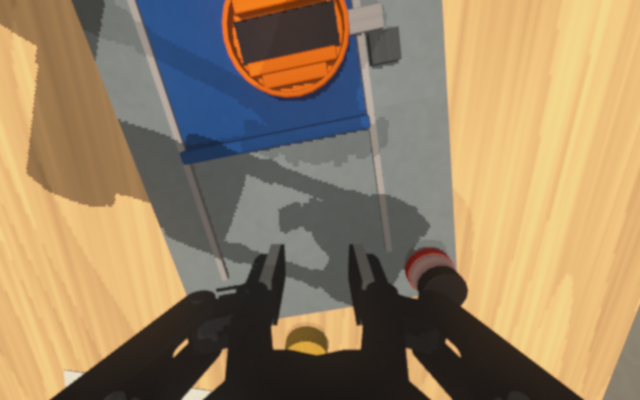

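View pics/s14z.png

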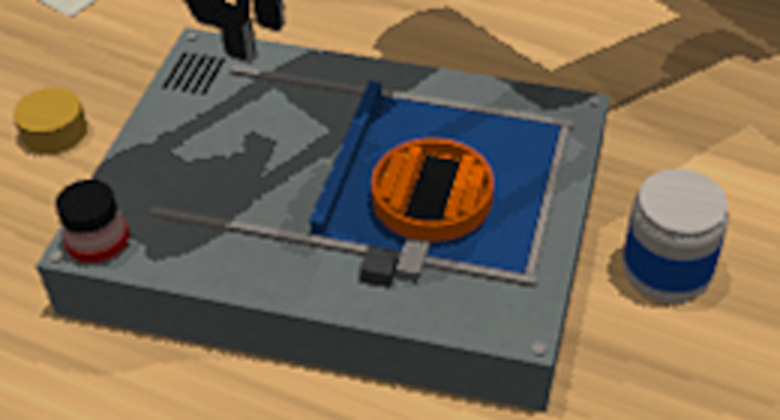

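The wrist view shows the slot's lower edge, (243,60) to (340,43), parallel to the ridge, (183,155) to (370,122). The tongue lies behind the keeper at (383,45). The zoomed scene view shows the cover against its end rail, and the jar, tin and weight at the same pixels as at the start.

```bash
python3 -c "
from rig import manip
print(manip.sign_off())"
```

```text
the job is handed in; nothing more can be done
None
```

The driver box is closed and locked, and I handed the job in at about 11 s.

- **Cover:** I pushed the ridge with the closed fingertips at about 10 N until it stopped dead. The force then climbed to 23 N, and the picture shows the plate against its end rail.
- **Fastener:** I set both fingertips, slightly spread, in the slot and turned the wrist clockwise. Turning took roughly 0.1 N·m, and at the end the moment rose to about 1.0 N·m, which marks the hard stop. The fastener had started about 0.15 to 0.2 rad off its unlocked position, which did not affect the work.
- **Last checks:** With the tool lifted clear and reading under 1 N, the slot lay parallel to the cover's ridge (along the box's x) and the tongue lay behind the keeper. The jar, tin and weight stood where they had been at the start.
- **Disagreement:** The camera measurements differed by about 3 to 7 mm between views. I relied on the wrist camera and the contact forces for the final positions.

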